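Push the sample carrier round the track corner to the end stop

ROBOT

A 6-joint arm with a two-finger parallel gripper is mounted at the origin on a cart in front of the work surface, level with it; the furniture and walls round the work are solid. World frame = base frame: x ahead of the robot, y to its left, z up, the work surface at z = 0. Lengths are in mm, angles in rad, forces in N, time in s.
With the tool pointing down it reaches from about 275 to 1000 mm from the base axis. Payload 8.4 kg.
Tool frame: the origin (TCP) lies at the very end of the fingers, on their centre line; the grasp point (between the pads) lies 19 mm behind it; y points along the fingers, x is the direction in which the jaws open and shut, and the axes are right-handed (so a half turn about y gives the same grasp; the last joint's range is limited). The gripper opens to 85 mm and grips with 20 to 120 N. Pads are 22 mm wide; open, the fingers measure 114 mm over their backs; the gripper's body (76 mm by 85 mm) begins 54 mm behind the grasp point. The pads swing forward as they close: fully open they stand 13 mm farther back than shut.
Start: joints at [-1.103, 0.353, 1.633, -0, 1.155, -0.002], TCP at [282.941, -557.29, 202.981] pointing down, gripper open.
Joint ranges: [-2.63, 2.63], [-0.92, 2.1], [0.06, 2.66], [-1.3, 4.44], [0, 2.69], [-3.02, 3.02]. Speed limits (rad/s): [2.22, 2.22, 2.79, 3.14, 3.14, 3.14].

INTERFACE

Orientations are given as [roll, pitch, yaw] about the fixed x, y, z axes, in that order (R = Rz(yaw) Ry(pitch) Rx(roll)).
In Python, from rig import r gives the robot as it stands.
- The arm moves only by the tool servo_tool, never from a script. Its argument "motion" is a list of rows, each a list of 7 numbers: the opening, from -1 (shut) to 1 (fully open), then the shift along the tool's x, y, z in m, then the turn, a rotation vector about the tool's x, y, z in units of 10 degrees (1.0 is 10 degrees). A call has 1 to 12 rows; each row is the pose to reach, as a shift and turn from the pose commanded when the call began, along the tool's axes at that moment; what a row does not reach only later rows make up. A row lasts 1/8 s, in which the tool goes at most 62.5 mm and 10.7 degrees, less where a joint would pass 70% of its speed; a pose out of reach is approached as far as the arm can. A call with a gripper value outside its range is refused whole. The fingers move at their own pace and stop on an object; "grip_force" is the grip in N (left out, the last holds). Time passes only in rows, so rows that repeat a pose let the fingers close. It gives the time, the measured TCP pose, the force and the opening at its end, in the units of the state.
- r.sense(): the state, without advancing time (a new reading comes with each control period).
- r.grab_frame(name): name is "side" or "top"; returns the picture (480x640x3 uint8, red, green, blue); there is no depth.
- r.calibration(name): a dict with "fx", "fy", "cx", "cy" (pixels), "distortion" ([k1, k2, p1, p2, k3] as OpenCV has them; the pictures are not rectified), "R" (3x3) and "t" (3): a world point X has camera coordinates R X + t. Camera axes: x right, y down, z forward; pixel columns grow to the right and rows downward; lengths in mm; the calibration is good to about 2 mm. A picture is of the moment at which its call begins. calibration takes no time and is no camera call.
- r.sign_off(): hands the job in, once; it reports no verdict.
The state is a dict: "clock": time; "qpos": joint angles; "qvel": joint speeds; "joint_efforts": joint torques, N m; "eef_pos": TCP position; "tcp_rot": TCP orientation; "contact_force": force on the tool from outside, world axes, zero at the start; "wrist_torque": the same for the moment, N m; "opening": opening from 0.0 (shut) to 1.0 (fully open).
Only numpy, scipy, OpenCV 4.12 (cv2) and the standard library are available. Lean on these libraries where they do the work, as an engineer would, in place of code of your own. Each camera call takes 0.05 s, during which the arm holds its last target. There are 200 camera calls.

TASK

Push the sample carrier with the orange-capped vial along the blue-railed guide track, round the bend, until it rests against the yellow end stop. Keep it standing down in the track all the way, do not lift it out, and leave the two spare carriers with the other cap colours where they are.

Things in the scene. Friction and masses are not known exactly. Their poses are not given: they have to be found in the camera images.
- track: Fixed white plate 247x244x8 mm with two blue rails (6 thick, tops at z 22) forming a lane 66 mm wide that bends left. Origin: axis of the bend, on the worktop; z up. Lane centre line: straight along +x at y -85 from the open end x -115 to x 0; quarter circle of radius 85 about the origin to (85, 0); straight along +y at x 85 to the yellow end stop (face at y 90, top z 28). All mm.
- seat (a point): Point of the track on the lane's centre line where the carrier's centre is when it rests against the end stop: (85, 60, 23) mm in the track's frame, with the same axes.
- carrier_mid (a point): Carrier to push: loose puck of grey slick plastic (friction 0.25), 60 mm diameter, 30 high, 0.15 to 0.3 kg, with a fixed amber vial (24 diameter) and orange cap (28 diameter, top 60 above the underside). Stands on the plate in the entry leg, 3 mm play to each rail; its side shows for 16 mm above the rails (worktop z 22 to 38): push it there. Point: on its axis, 15 mm above its underside.
- spare_a_mid (a point): Bystander: same grey carrier puck (60 mm diameter, 30 mm high, 60 mm with its vial) but with a green vial cap, standing on the worktop beside the track. The point lies on its axis, half-way up the puck (15 mm above its underside).
- spare_b_mid (a point): Bystander: same grey carrier puck (60 mm diameter, 30 mm high, 60 mm with its vial) but with a blue vial cap, standing on the worktop beside the track. The point lies on its axis, half-way up the puck (15 mm above its underside).

How it is judged (in metres and radians):
On the way:
1. the carrier is in the bend, between the rails (x of carrier_mid in the frame of track above 0.035 m and y of carrier_mid in the frame of track below -0.025 m and horizontal distance between carrier_mid and track between 0.073 and 0.097 m and z of carrier_mid in the frame of track below 0.035 m), for 0.05 s.
At the end, for the whole second after the job is handed in: The orange-capped carrier stands upright (within 10 degrees) and still on the plate in the exit leg of the track, between the rails, within 13 mm of resting against the yellow end stop (y of carrier_mid in the frame of track between 0.047 and 0.072 m and x of carrier_mid in the frame of track between 0.073 and 0.097 m and z of carrier_mid in the frame of track below 0.033 m and angle between carrier_mid's own z axis and vertical below 0.17 rad and linear speed of carrier below 0.02 m/s); the robot touches nothing.
It fails at once if the carrier is lifted more than 10 mm off the plate of the track (z of carrier_mid in the frame of track above 0.033 m).
It fails at once if the carrier is tipped by more than 30 degrees (angle between carrier_mid's own z axis and vertical above 0.52 rad).
It fails at once if a spare carrier is moved by more than 20 mm (distance of any of spare_a_mid, spare_b_mid from where it was at the start of the episode above 0.02 m).
It also fails if it takes over 42 s, if anything falls off the work surface, if the arm or the gripper's body presses on something with over 40 N, if the wrist force passes 120 N, or if a joint passes its speed limit or range.

## Working session

There is one attempt and no reset: what is moved stays moved. The work goes in short steps, Python scripts to look and compute and a tool call to move; the robot and the scene stay as the last step left them, time stands still between calls to the robot, and variables do not carry over. Pictures are saved under pics/ and viewed, on a budget of 10 in all, crops included, one or two more only if the job needs it, and the job is handed in when it is done.

Besides the shell and the picture viewer there is one more tool, called after ">>>" as name(argument=value, ...), one argument or row to a line, values as JSON. servo_tool: Moves the arm, as the interface text tells. Its arguments: {"type":"object","properties":{"motion":{"type":"array","items":{"type":"array","items":{"type":"number"}}},"grip_force":{"type":"number"}},"required":["motion"]}

```bash
mkdir -p pics; python3 - <<'E'
from rig import r
import cv2,numpy as np
s=r.sense();print({k:np.round(v,3).tolist() for k,v in s.items()})
for n in("top","side"):
    f=r.grab_frame(n);cv2.imwrite(f"pics/{n}0.png",f[:,:,::-1]);c=r.calibration(n)
    print(n,{k:np.round(v,4).tolist() for k,v in c.items()})
E
```

```text
{'clock': 0.0, 'qpos': [-1.103, 0.354, 1.634, 0.0, 1.155, -0.002], 'qvel': [0.001, 0.001, -0.001, 0.0, 0.0, 0.001], 'joint_efforts': [0.004, -60.525, -34.206, 0.0, 0.009, 0.0], 'eef_pos': [282.707, -556.829, 202.269], 'tcp_rot': [-1.571, 0.001, -1.101], 'contact_force': [0.661, -0.08, 0.14], 'wrist_torque': [-0.012, -0.03, 0.04], 'opening': 1.0}
top {'fx': 597.7124, 'fy': 597.7124, 'cx': 311.4715, 'cy': 238.1953, 'distortion': [-0.1846, 0.0, 0.0, 0.0, 0.0], 'R': [[0.0076, -0.9999, -0.0146], [-0.9829, -0.0048, -0.1841], [0.184, 0.0157, -0.9828]], 't': [92.4534, 628.2379, 902.3812]}
side {'fx': 620.9888, 'fy': 620.9888, 'cx': 307.345, 'cy': 230.7291, 'distortion': [-0.1072, 0.0, 0.0, 0.0, 0.0], 'R': [[0.9994, 0.0281, 0.0206], [0.0326, -0.5451, -0.8377], [-0.0123, 0.8379, -0.5457]], 't': [-604.6619, 65.3985, 1074.2253]}
```

View pics/top0.png

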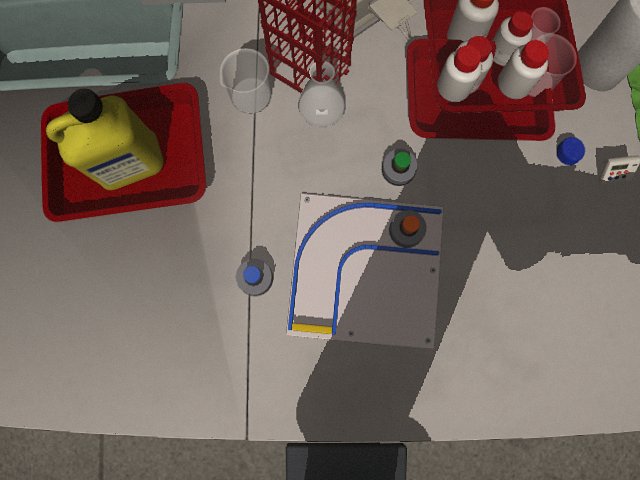

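View pics/side0.png

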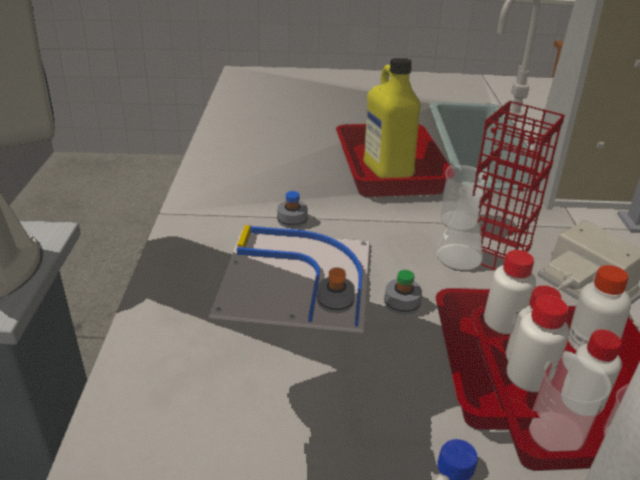

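The top view shows the orange cap at about (411,223), with the entry leg open to the right, the bend at upper left and the yellow stop at about (312,328). The green spare is at (401,160) and the blue one at (252,274). The side view agrees: the orange carrier is in the lane at (337,285), with both spares outside the track.

```bash
cat > h.py <<'E'
import cv2,numpy as np
from rig import r
def ray(n,px):
    c=r.calibration(n);K=np.array([[c['fx'],0,c['cx']],[0,c['fy'],c['cy']],[0,0,1.]])
    u=cv2.undistortPoints(np.float64(px).reshape(-1,1,2),K,np.array(c['distortion']))[:,0]
    R=np.array(c['R']);return -R.T@np.array(c['t']),np.c_[u,np.ones(len(u))]@R
def onz(n,px,z):
    o,d=ray(n,px);return (o+d*((z-o[2])/d[:,2])[:,None])[:,:2]
def mask(f,lo,hi,s=120,v=40): return cv2.inRange(cv2.cvtColor(f,cv2.COLOR_RGB2HSV),(lo,s,v),(hi,255,255))
def blob(m,win):
    x0,x1,y0,y1=win;w=np.zeros_like(m);w[y0:y1,x0:x1]=m[y0:y1,x0:x1]
    n,l,st,c=cv2.connectedComponentsWithStats(w);i=1+np.argmax(st[1:,4]);return c[i],st[i].tolist(),np.argwhere(l==i)[:,::-1]
def tri(a,b):
    (o1,d1),(o2,d2)=ray("top",a),ray("side",b);A=0;B=0
    for o,d in((o1,d1[0]),(o2,d2[0])):
        P=np.eye(3)-np.outer(d,d)/(d@d);A=A+P;B=B+P@o
    return np.linalg.solve(A,B)
E
python3 - <<'E'
from h import *
np.set_printoptions(precision=1,suppress=True)
T=cv2.imread('pics/top0.png')[:,:,::-1].copy();S=cv2.imread('pics/side0.png')[:,:,::-1].copy()
for nm,lo,hi,z,wt,ws in(("orange",4,16,68,(385,435,205,245),(320,355,260,295)),("green",50,80,60,(380,420,140,180),(390,420,262,292)),("blue",105,128,60,(235,270,255,290),(280,305,188,206))):
    a,sa,_=blob(mask(T,lo,hi),wt);b,sb,_=blob(mask(S,lo,hi),ws)
    print(nm,a,sa,b,sb,"top@z",onz("top",a,z-3),"side",onz("side",b,z-6),"tri",tri(a,b))
def line(m,w,z,n="top"):
    p=blob(m,w)[2];q=onz(n,p,z);v=cv2.fitLine(np.float32(q),cv2.DIST_HUBER,0,.01,.01).ravel();return v[2:],v[:2],len(p)
m=mask(T,105,128)
L={}
for k,w in dict(eo=(375,440,198,218),ei=(375,440,240,258),xo=(284,305,270,322),xi=(328,345,280,330)).items():
    L[k]=line(m,w,21);print(k,*L[k], "ang",np.degrees(np.arctan2(L[k][1][1],L[k][1][0])))
y=blob(mask(T,20,35,100,60),(285,340,315,340));q=onz("top",y[2],28);print("stop",y[:2],onz("top",y[0],28))
rc=cv2.minAreaRect(np.float32(q));print(rc,cv2.boxPoints(rc))
for n,I in(("top",T),("side",S)):
  pass
E
```

```text
orange [410.3 224.1] [402, 215, 18, 19, 262] [336.3 278.2] [329, 268, 16, 21, 288] top@z [[650.4 -62.7]] side [[651.1 -72.8]] tri [652.  -64.2  55.6]
green [402.  159.8] [394, 152, 17, 17, 219] [404.7 276.6] [398, 271, 15, 13, 155] top@z [[761.3 -53. ]] side [[761.4 -52.2]] tri [761.6 -53.3  54.9]
blue [251.5 274.1] [243, 266, 17, 17, 221] [291.9 196.1] [286, 191, 13, 11, 115] top@z [[569. 192.]] side [[568.7 193.7]] tri [569.  192.2  54.9]
eo [687.6 -64.9] [0.1 1. ] 266 ang 84.737686
ei [615.8 -62. ] [0.1 1. ] 230 ang 84.742516
xo [538.3 127.1] [ 1.  -0.1] 186 ang -5.1691995
xi [524.4  56.2] [ 1.  -0.1] 167 ang -5.092327
stop (array([311.4, 328.1]), [292, 323, 40, 11, 295]) [[485.1  95.8]]
((485.0632019042969, 95.77799987792969), (64.56702423095703, 11.890278816223145), 84.88043975830078) [[476.3  64.2]
 [488.1  63.1]
 [493.9 127.4]
 [482.  128.5]]
```

Track pose: origin is about (572.2, 2.6), with its x axis at 84.9°. Checks:
- Rail spacing is 71.8 mm, against 72 expected.
- The stop face is within 1 mm of where this pose predicts it.
- The carrier sits at about (-59, -84) in the track frame, on the lane centre.

Next I approach above the open end with the gripper shut.

>>> servo_tool(
  motion=[
    [-1,-0.223,0.1,0.521,0,-5.8,0],
    [-1,-0.223,0.1,0.521,0,-5.8,0],
    [-1,-0.223,0.1,0.521,0,-5.8,0],
    [-1,-0.223,0.1,0.521,0,-5.8,0],
    [-1,-0.223,0.1,0.521,0,-5.8,0],
    [-1,-0.223,0.1,0.521,0,-5.8,0],
    [-1,-0.223,0.1,0.521,0,-5.8,0],
    [-1,-0.223,0.1,0.521,0,-5.8,0],
    [-1,-0.223,0.1,0.521,0,-5.8,0],
    [-1,-0.223,0.1,0.521,0,-5.8,0],
    [-1,-0.223,0.1,0.521,0,-5.8,0],
    [-1,-0.223,0.1,0.521,0,-5.8,0],
  ],
)

```text
clock: 1.6
eef_pos: [645.6, -123.8, 103.1]
tcp_rot: [-1.571, 0.001, -0.09]
contact_force: [-0.4, -0.4, 0.0]
opening: -0.003
```

>>> servo_tool(
  motion=[
    [-1,0.001,0.04,0,0,0,0],
    [-1,0.001,0.074,0,0,0,0],
    [-1,0.001,0.074,0,0,0,0],
    [-1,0.001,0.074,0,0,0,0],
  ],
)

```text
clock: 2.1
eef_pos: [648.0, -123.8, 30.4]
tcp_rot: [-1.571, -0.001, -0.09]
contact_force: [0.6, -0.1, 0.4]
opening: 0.0
```

```bash
cat > plan.py <<'E'
import sys
from h import *
O=np.array([572.2,2.6]);A=np.radians(84.9);ex=np.array([np.cos(A),np.sin(A)]);ey=np.array([-ex[1],ex[0]])
def lane(s):  # s: arc position of a lane point, 0 at bend start -> track xy, heading
    b=85*np.pi/2
    if s<0: return np.array([s,-85.]),0
    if s<b: t=s/85; return 85*np.array([np.sin(t),-np.cos(t)]),t
    return np.array([85.,s-b]),np.pi/2
def tool(s):  # carrier centre at s: face normal along tool z, TCP 41 mm behind along the line to it
    # finger on the lane centre, 41 mm chord behind the carrier, tool z pointing at the carrier
    c,_=lane(s); lo,hi=s-50,s-30
    for _ in range(40):
        m=(lo+hi)/2
        if np.linalg.norm(c-lane(m)[0])>41: lo=m
        else: hi=m
    p=lane(m)[0];d=c-p;return p,np.arctan2(d[1],d[0])
def rows(ss,z):
    st=r.sense();P=st['eef_pos'];yaw=st['tcp_rot'][2]
    tx=np.array([np.cos(yaw),np.sin(yaw)]);tz=np.array([-tx[1],tx[0]])
    for s in ss:
        p,h=tool(s);w=O+p[0]*ex+p[1]*ey;d=w-P[:2];dy=h+A-np.pi/2-yaw
        print([-1,round(d@tx/1e3,3),round((P[2]-z)/1e3,3),round(d@tz/1e3,3),0,round(-np.degrees(dy)/10,2),0])
if __name__=="__main__":
    st=r.sense();d=np.array(st['eef_pos'][:2])-O;print("tcp track",d@ex,d@ey,st['eef_pos'][2],'t',st['clock'],st['contact_force'])
    rows(np.linspace(float(sys.argv[1]),float(sys.argv[2]),int(sys.argv[3])),29)
E
python3 plan.py -70 -15 10
```

```text
tcp track -119.1171076748565 -86.68789914027273 30.432996394256055 t 2.1 [ 0.61177978 -0.13431522  0.43561873]
[-1, np.float64(-0.002), np.float64(0.001), np.float64(0.008), 0, np.float64(-0.01), 0]
[-1, np.float64(-0.002), np.float64(0.001), np.float64(0.014), 0, np.float64(-0.01), 0]
[-1, np.float64(-0.002), np.float64(0.001), np.float64(0.02), 0, np.float64(-0.01), 0]
[-1, np.float64(-0.002), np.float64(0.001), np.float64(0.026), 0, np.float64(-0.01), 0]
[-1, np.float64(-0.002), np.float64(0.001), np.float64(0.033), 0, np.float64(-0.01), 0]
[-1, np.float64(-0.002), np.float64(0.001), np.float64(0.039), 0, np.float64(-0.01), 0]
[-1, np.float64(-0.002), np.float64(0.001), np.float64(0.045), 0, np.float64(-0.01), 0]
[-1, np.float64(-0.002), np.float64(0.001), np.float64(0.051), 0, np.float64(-0.01), 0]
[-1, np.float64(-0.002), np.float64(0.001), np.float64(0.057), 0, np.float64(-0.01), 0]
[-1, np.float64(-0.002), np.float64(0.001), np.float64(0.063), 0, np.float64(-0.01), 0]
```

>>> servo_tool(
  motion=[
    [-1,-0.001,0.001,0.007,0,0,0],
    [-1,-0.002,0.001,0.014,0,0,0],
    [-1,-0.002,0.001,0.02,0,0,0],
    [-1,-0.002,0.001,0.026,0,0,0],
    [-1,-0.002,0.001,0.032,0,0,0],
    [-1,-0.002,0.001,0.038,0,0,0],
    [-1,-0.002,0.001,0.044,0,0,0],
    [-1,-0.002,0.001,0.05,0,0,0],
    [-1,-0.002,0.001,0.056,0,0,0],
    [-1,-0.002,0.001,0.062,0,0,0],
    [-1,-0.002,0.001,0.062,0,0,0],
  ],
)

```text
clock: 3.48
eef_pos: [651.0, -60.1, 27.9]
tcp_rot: [-1.571, 0.0, -0.088]
contact_force: [-0.6, 0.1, 0.3]
opening: -0.0
```

```bash
python3 - <<'E'
from h import *
T=r.grab_frame("top");S=r.grab_frame("side")
cv2.imwrite("pics/c1.png",np.hstack([cv2.resize(I[y:y+200,x:x+200],(400,400)) for I,x,y in((T,260,160),(S,220,190))])[:,:,::-1])
E
python3 plan.py -10 55 12 | sed 's/np.float64//g'
```

```text
tcp track -55.93575085671159 -84.08083798575275 27.919120023762588 t 3.575 [ 0.98440184 -0.43540767 -0.52387303]
[-1, (0.001), (-0.001), (0.005), 0, (0.0), 0]
[-1, (0.001), (-0.001), (0.011), 0, (0.0), 0]
[-1, (0.001), (-0.001), (0.017), 0, (0.0), 0]
[-1, (0.001), (-0.001), (0.023), 0, (-0.05), 0]
[-1, (0.001), (-0.001), (0.029), 0, (-0.15), 0]
[-1, (0.001), (-0.001), (0.034), 0, (-0.31), 0]
[-1, (0.001), (-0.001), (0.04), 0, (-0.53), 0]
[-1, (0.001), (-0.001), (0.046), 0, (-0.8), 0]
[-1, (0.001), (-0.001), (0.052), 0, (-1.13), 0]
[-1, (0.001), (-0.001), (0.058), 0, (-1.51), 0]
[-1, (0.001), (-0.001), (0.064), 0, (-1.91), 0]
[-1, (-0.0), (-0.001), (0.069), 0, (-2.31), 0]
```

View pics/c1.png

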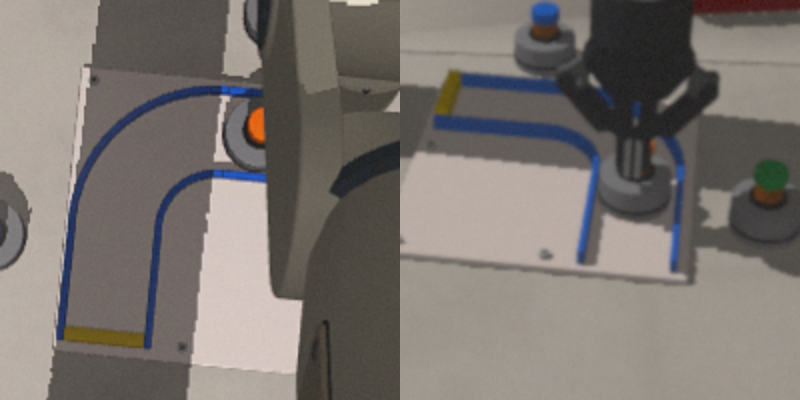

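The view is unclear: in the side picture the fingertip seems to overlap the puck. I'll check with projections and a zoom before moving on.

```bash
python3 - <<'E'
from plan import *
T=r.grab_frame("top");S=r.grab_frame("side")
c=r.calibration("side");K=np.array([[c['fx'],0,c['cx']],[0,c['fy'],c['cy']],[0,0,1.]])
def pr(X): return cv2.projectPoints(np.float64(X),cv2.Rodrigues(np.array(c['R']))[0],np.array(c['t']),K,np.array(c['distortion']))[0][:,0]
p=np.array(r.sense()['eef_pos']);f=np.array([*ex,0])
g=p+41*f
pts=pr([p,p-11*f,p+11*f,[*(g-30*f)[:2],38],[*(g-30*f)[:2],8],[*g[:2],68]])
print("tip,back,front,puck rear top, rear bottom, cap top",pts.round(1).tolist())
a=blob(mask(T,4,16),(370,420,205,245));print("cap top view",a[:2])
b=onz("top",[a[1][0]+9,a[1][1]+9.5],65)[0]-O;print("cap track from left edge",b@ex,b@ey)
cv2.imwrite("pics/c2.png",cv2.resize(S[240:320,285:385],(800,640),interpolation=cv2.INTER_CUBIC)[:600,:,::-1])
E
```

```text
tip,back,front,puck rear top, rear bottom, cap top [[335.1, 290.5], [334.6, 294.8], [335.7, 286.3], [336.0, 281.4], [335.1, 295.9], [338.3, 255.7]]
cap top view (array([388.28767123, 222.56164384]), [383, 213, 10, 19, 146])
cap track from left edge -28.34068794248655 -83.4940647099874
```

View pics/c2.png

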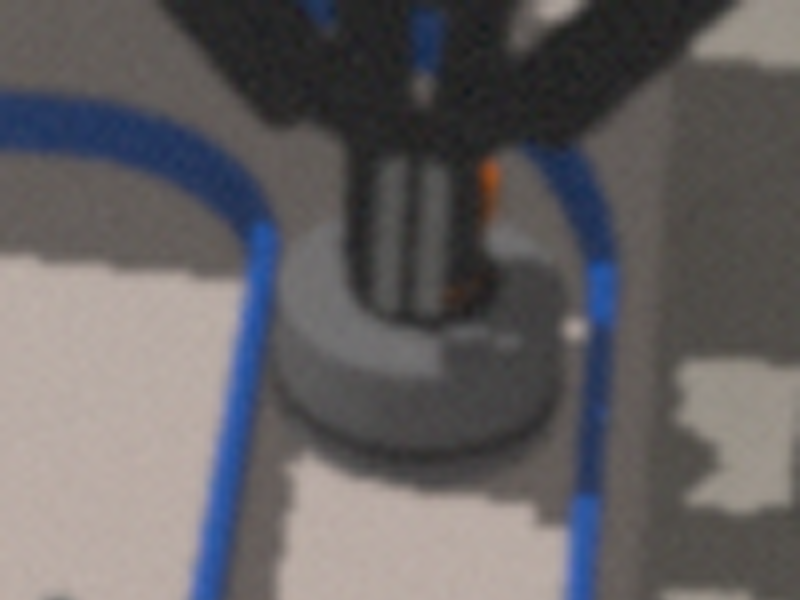

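The zoom shows the fingertip above the puck's top face, pushing the vial. The carrier moved only to x_t ≈ -28, not the -15 that contact on the puck's side would give, so the shut fingertips sit higher than the TCP reading says. I'll back off, measure the real tip height, then lower.

>>> servo_tool(
  motion=[
    [-1,0,0,-0.03,0,0,0],
    [-1,0,0,-0.07,0,0,0],
    [-1,0,0,-0.07,0,0,0],
    [-1,0,0,-0.07,0,0,0],
  ],
)

```text
clock: 4.18
eef_pos: [644.7, -130.4, 27.9]
tcp_rot: [-1.57, 0.0, -0.09]
contact_force: [-0.4, -0.2, -0.3]
opening: -0.001
```

```bash
python3 - <<'E'
from plan import *
T=r.grab_frame("top");S=r.grab_frame("side")
c=r.calibration("side");K=np.array([[c['fx'],0,c['cx']],[0,c['fy'],c['cy']],[0,0,1.]])
def pr(X): return cv2.projectPoints(np.float64(X),cv2.Rodrigues(np.array(c['R']))[0],np.array(c['t']),K,np.array(c['distortion']))[0][:,0]
s=r.sense();p=np.array(s['eef_pos']);f=np.array([*ex,0]);print(p,s['contact_force'],s['opening'])
for dz in(0,10,20,30): print(dz,pr([p-11*f+[0,0,dz],p+[0,0,dz],p+11*f+[0,0,dz]]).round(1).tolist())
a=blob(mask(T,4,16),(370,420,205,245));b=onz("top",a[0],65)[0]-O;print("cap",a[:2],b@ex,b@ey)
print("side cap",blob(mask(S,4,16),(315,360,230,290))[:2])
cv2.imwrite("pics/c3.png",cv2.resize(S[240:340,285:385],(600,600),interpolation=cv2.INTER_CUBIC)[:,:,::-1])
E
```

```text
[ 644.82149291 -129.67062003   27.93115325] [0.18310935 0.3566807  0.08338243] -0.0006833234982948482
0 [[330.9, 323.4], [331.5, 318.6], [332.1, 313.9]]
10 [[331.1, 318.4], [331.8, 313.6], [332.4, 308.9]]
20 [[331.4, 313.3], [332.0, 308.5], [332.7, 303.9]]
30 [[331.7, 308.1], [332.3, 303.4], [332.9, 298.8]]
cap (array([391.78326996, 222.07224335]), [383, 213, 18, 19, 263]) -27.942288305952513 -84.16310650707663
side cap (array([334.09090909, 271.3030303 ]), [332, 268, 5, 9, 33])
```

View pics/c3.png

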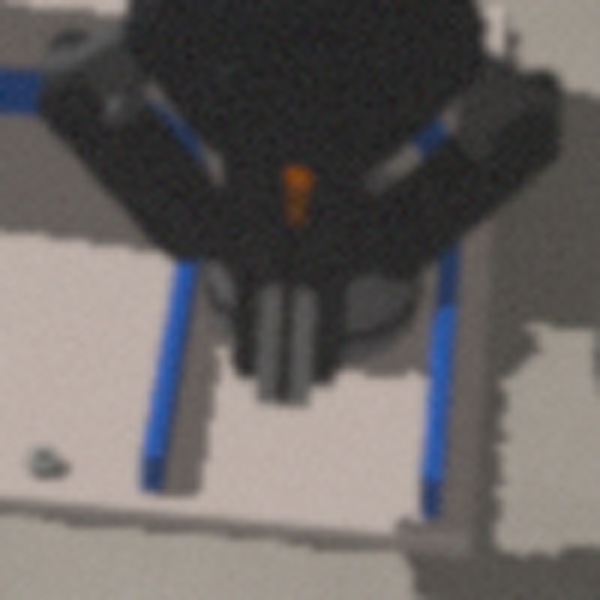

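Shown at zoom (285,400), image row ≈306.7: the tip is some 25–32 mm above the reported TCP height. I'll go down 20 mm and look again.

>>> servo_tool(
  motion=[
    [-1,0,0.01,0.003,0,0,0],
    [-1,0,0.02,0.003,0,0,0],
    [-1,0,0.02,0.003,0,0,0],
  ],
)

```text
clock: 4.65
eef_pos: [644.1, -126.9, 6.5]
tcp_rot: [-1.571, 0.002, -0.088]
contact_force: [0.9, 0.1, 0.1]
opening: -0.001
```

```bash
python3 - <<'E'
from plan import *
S=r.grab_frame("side")
c=r.calibration("side");K=np.array([[c['fx'],0,c['cx']],[0,c['fy'],c['cy']],[0,0,1.]])
def pr(X): return cv2.projectPoints(np.float64(X),cv2.Rodrigues(np.array(c['R']))[0],np.array(c['t']),K,np.array(c['distortion']))[0][:,0]
s=r.sense();p=np.array(s['eef_pos']);f=np.array([*ex,0]);print(p,s['contact_force'],s['opening'])
for dz in(0,10,20,30): print(dz,pr([p-11*f+[0,0,dz],p+[0,0,dz]]).round(1).tolist())
cv2.imwrite("pics/c4.png",cv2.resize(S[250:350,285:385],(600,600),interpolation=cv2.INTER_CUBIC)[:,:,::-1])
E
```

```text
[ 644.53120271 -127.11279657    7.10520685] [ 0.1155397  -0.43377595  0.48086095] -0.0020292422155323052
0 [[330.1, 332.5], [330.7, 327.7]]
10 [[330.4, 327.6], [331.0, 322.9]]
20 [[330.6, 322.7], [331.3, 317.9]]
30 [[330.9, 317.7], [331.5, 312.9]]
```

View pics/c4.png

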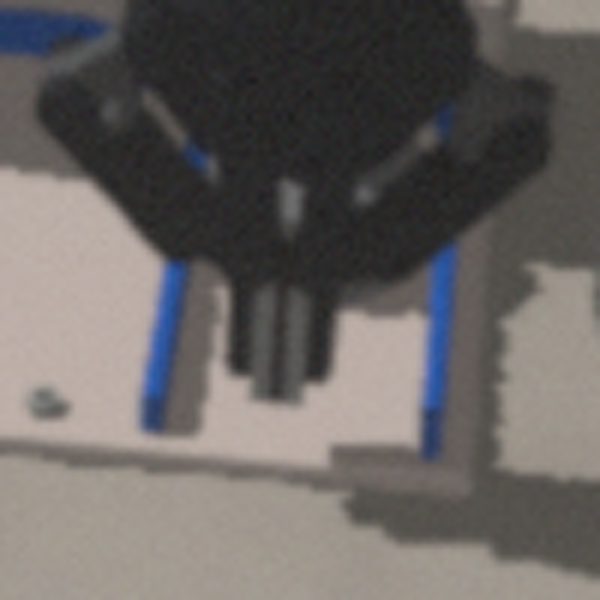

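The tip is at about row 316.7, so 22–32 mm above the reading as before, which puts it near z 29–39 now. Going 8 mm lower puts it at about z 21–31: on the puck's side and well off the plate.

>>> servo_tool(
  motion=[
    [-1,0.003,0.008,0,0,0,0],
    [-1,0.003,0.008,0,0,0,0],
  ],
)

```text
clock: 4.95
eef_pos: [648.0, -127.8, -0.6]
tcp_rot: [-1.571, 0.001, -0.089]
contact_force: [-0.3, 0.8, -0.7]
opening: 0.001
```

```bash
sed -i 's/,29)/,-1)/; s/print(\[-1/print(*[-1/' plan.py; python3 plan.py -70 0 11
```

```text
tcp track -123.11753358424731 -87.09470819182253 -0.6255168225908423 t 4.95 [-0.27441418  0.75167199 -0.650224  ]
-1 -0.002 0.0 0.012 0 0.0 0
-1 -0.002 0.0 0.019 0 0.0 0
-1 -0.002 0.0 0.026 0 0.0 0
-1 -0.002 0.0 0.033 0 0.0 0
-1 -0.002 0.0 0.04 0 0.0 0
-1 -0.002 0.0 0.047 0 0.0 0
-1 -0.002 0.0 0.054 0 0.0 0
-1 -0.002 0.0 0.061 0 0.0 0
-1 -0.002 0.0 0.068 0 0.0 0
-1 -0.002 0.0 0.075 0 0.0 0
-1 -0.002 0.0 0.082 0 0.0 0
```

>>> servo_tool(
  motion=[
    [-1,-0.002,0,0.008,0,0,0],
    [-1,-0.002,0,0.016,0,0,0],
    [-1,-0.002,0,0.024,0,0,0],
    [-1,-0.002,0,0.032,0,0,0],
    [-1,-0.002,0,0.04,0,0,0],
    [-1,-0.002,0,0.046,0,0,0],
    [-1,-0.002,0,0.052,0,0,0],
    [-1,-0.002,0,0.058,0,0,0],
    [-1,-0.002,0,0.064,0,0,0],
    [-1,-0.002,0,0.07,0,0,0],
    [-1,-0.002,0,0.07,0,0,0],
  ],
)

```text
clock: 6.32
eef_pos: [652.4, -57.3, -0.0]
tcp_rot: [-1.571, 0.0, -0.088]
contact_force: [-0.9, 0.1, 0.6]
opening: -0.003
```

```bash
cat > look.py <<'E'
from plan import *
T=r.grab_frame("top");S=r.grab_frame("side")
m=mask(T,4,16);a=blob(m,(285,420,195,340));b=onz("top",a[0],65)[0]-O;print("cap",a[0],a[1],b@ex,b@ey)
for nm,lo,hi,w,z in(("green",50,80,(380,420,140,180),57),("blue",105,128,(235,270,255,290),57)):
    q=blob(mask(T,lo,hi),w);print(nm,onz("top",q[0],z),q[1])
cv2.imwrite("pics/%s.png"%sys.argv[4],np.hstack([cv2.resize(I[y:y+200,x:x+200],(400,400)) for I,x,y in((T,260,160),(S,220,190))])[:,:,::-1])
E
python3 plan.py -5 55 12; python3 look.py 0 0 0 c5
```

```text
tcp track -52.54976906946436 -85.16236176735622 -0.010716759886682248 t 6.325 [-0.92856205  0.13754828  0.63280806]
-1 -0.0 0.001 0.007 0 0.0 0
-1 -0.0 0.001 0.012 0 0.0 0
-1 -0.0 0.001 0.017 0 -0.02 0
-1 -0.0 0.001 0.023 0 -0.1 0
-1 -0.0 0.001 0.028 0 -0.23 0
-1 -0.0 0.001 0.034 0 -0.4 0
-1 -0.0 0.001 0.039 0 -0.62 0
-1 -0.0 0.001 0.044 0 -0.89 0
-1 -0.0 0.001 0.05 0 -1.21 0
-1 -0.0 0.001 0.055 0 -1.57 0
-1 -0.001 0.001 0.061 0 -1.94 0
-1 -0.001 0.001 0.066 0 -2.31 0
cap [379.38114754 221.07786885] [372, 212, 15, 19, 244] -7.883896577091863 -83.89927762116072Traceback (most recent call last):
  File "look.py", line 5, in <module>
    q=blob(mask(T,lo,hi),w);print(nm,onz("top",q[0],z),q[1])
  File "h.py", line 12, in blob
    n,l,st,c=cv2.connectedComponentsWithStats(w);i=1+np.argmax(st[1:,4]);return c[i],st[i].tolist(),np.argwhere(l==i)[:,::-1]
                                                     ~~~~~~~~~^^^^^^^^^^
    return _wrapfunc(a, 'argmax', axis=axis, out=out, **kwds)
    return bound(*args, **kwds)
ValueError: attempt to get argmax of an empty sequence
```

The carrier is now about 43 mm ahead of the tool (x_t ≈ -9.5), as expected for contact on the puck's side. The spare check failed only because the arm hid the green cap. Pushing into the bend.

>>> servo_tool(
  motion=[
    [-1,0,0.001,0.006,0,0,0],
    [-1,0,0.001,0.012,0,0,0],
    [-1,0,0.001,0.017,0,-0.02,0],
    [-1,0,0.001,0.023,0,-0.1,0],
    [-1,0,0.001,0.028,0,-0.23,0],
    [-1,0,0.001,0.034,0,-0.4,0],
    [-1,0,0.001,0.039,0,-0.62,0],
    [-1,0,0.001,0.044,0,-0.89,0],
    [-1,0,0.001,0.05,0,-1.21,0],
    [-1,0,0.001,0.055,0,-1.57,0],
    [-1,-0.001,0.001,0.061,0,-1.94,0],
    [-1,-0.001,0.001,0.066,0,-2.31,0],
  ],
)

```text
clock: 7.92
eef_pos: [657.1, 8.3, -1.0]
tcp_rot: [-1.571, 0.0, 0.318]
contact_force: [0.6, -1.5, 0.3]
opening: -0.0
```

```bash
sed -i 's/^    q=blob(mask(T,lo,hi),w);/    k=mask(T,lo,hi);x0,x1,y0,y1=w\n    if not k[y0:y1,x0:x1].any(): print(nm,"hidden");continue\n    q=blob(k,w);/' look.py; python3 plan.py 60 120 12; python3 look.py 0 0 0 c5
```

```text
tcp track 13.197138372269851 -84.08405052015883 -1.0120810896482937 t 7.925 [ 0.62522673 -1.48572341  0.34202095]
-1 0.001 -0.0 0.005 0 -0.32 0
-1 0.002 -0.0 0.011 0 -0.68 0
-1 0.002 -0.0 0.016 0 -1.05 0
-1 0.003 -0.0 0.022 0 -1.42 0
-1 0.002 -0.0 0.027 0 -1.79 0
-1 0.002 -0.0 0.032 0 -2.15 0
-1 0.001 -0.0 0.038 0 -2.52 0
-1 -0.0 -0.0 0.043 0 -2.89 0
-1 -0.002 -0.0 0.048 0 -3.26 0
-1 -0.004 -0.0 0.053 0 -3.62 0
-1 -0.006 -0.0 0.058 0 -3.99 0
-1 -0.009 -0.0 0.063 0 -4.36 0Traceback (most recent call last):
  File "look.py", line 3, in <module>
    m=mask(T,4,16);a=blob(m,(285,420,195,340));b=onz("top",a[0],65)[0]-O;print("cap",a[0],a[1],b@ex,b@ey)
                     ~~~~^^^^^^^^^^^^^^^^^^^^^
  File "h.py", line 12, in blob
    n,l,st,c=cv2.connectedComponentsWithStats(w);i=1+np.argmax(st[1:,4]);return c[i],st[i].tolist(),np.argwhere(l==i)[:,::-1]
                                                     ~~~~~~~~~^^^^^^^^^^
    return _wrapfunc(a, 'argmax', axis=axis, out=out, **kwds)
    return bound(*args, **kwds)
ValueError: attempt to get argmax of an empty sequence
```

```bash
sed -i '3s/.*/for n,I,w,z in(("top",T,(285,420,195,340),65),("side",S,(220,380,200,320),62)):\n    m=mask(I,4,16);x0,x1,y0,y1=w\n    if m[y0:y1,x0:x1].any():\n        a=blob(m,w);b=onz(n,a[0],z)[0]-O;print("cap",n,a[0],a[1],b@ex,b@ey)/' look.py; python3 look.py 0 0 0 c5
```

```text
cap side [291.34090909 205.31818182] [286, 203, 12, 5, 44] 142.1355712675249 15.031346185133678
green hidden
blue [[569.04716393 192.08639658]] [243, 266, 17, 17, 226]
```

View pics/c5.png

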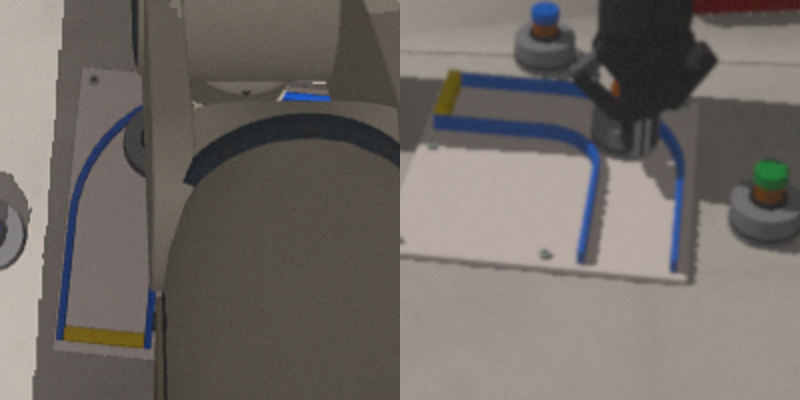

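The puck's left edge shows at about (322,230) in the top view. In the side view it stands upright between the rails, with the finger behind its rear side, and both spares are undisturbed. Continuing round the bend.

>>> servo_tool(
  motion=[
    [-1,0.001,0,0.005,0,-0.32,0],
    [-1,0.002,0,0.011,0,-0.68,0],
    [-1,0.002,0,0.016,0,-1.05,0],
    [-1,0.003,0,0.022,0,-1.42,0],
    [-1,0.002,0,0.027,0,-1.79,0],
    [-1,0.002,0,0.032,0,-2.15,0],
    [-1,0.001,0,0.038,0,-2.52,0],
    [-1,0,0,0.043,0,-2.89,0],
    [-1,-0.002,0,0.048,0,-3.26,0],
    [-1,-0.004,0,0.053,0,-3.62,0],
    [-1,-0.006,0,0.058,0,-3.99,0],
    [-1,-0.009,0,0.063,0,-4.36,0],
  ],
)

```text
clock: 9.62
eef_pos: [629.3, 64.9, -0.9]
tcp_rot: [-1.571, -0.0, 1.076]
contact_force: [0.2, -0.0, 0.4]
opening: 0.001
```

```bash
python3 plan.py 125 175 12; python3 look.py 0 0 0 c6
```

```text
tcp track 67.1795435985696 -51.378388912309 -0.9046179393270154 t 9.625 [ 0.22532229 -0.02034081  0.41895439]
-1 0.002 0.0 0.005 0 -0.35 0
-1 0.002 0.0 0.01 0 -0.66 0
-1 0.003 0.0 0.014 0 -0.97 0
-1 0.003 0.0 0.019 0 -1.25 0
-1 0.003 0.0 0.024 0 -1.51 0
-1 0.003 0.0 0.028 0 -1.73 0
-1 0.002 0.0 0.033 0 -1.91 0
-1 0.001 0.0 0.037 0 -2.06 0
-1 0.0 0.0 0.042 0 -2.18 0
-1 -0.001 0.0 0.046 0 -2.26 0
-1 -0.002 0.0 0.05 0 -2.31 0
-1 -0.004 0.0 0.055 0 -2.32 0
cap side [300.77639752 227.23602484] [296, 217, 13, 19, 161] 69.97873405711611 -11.808052128468708
green [[761.11240599 -54.66846694]] [396, 152, 15, 17, 172]
blue [[569.08528    192.06113146]] [243, 266, 17, 17, 229]
```

View pics/c6.png

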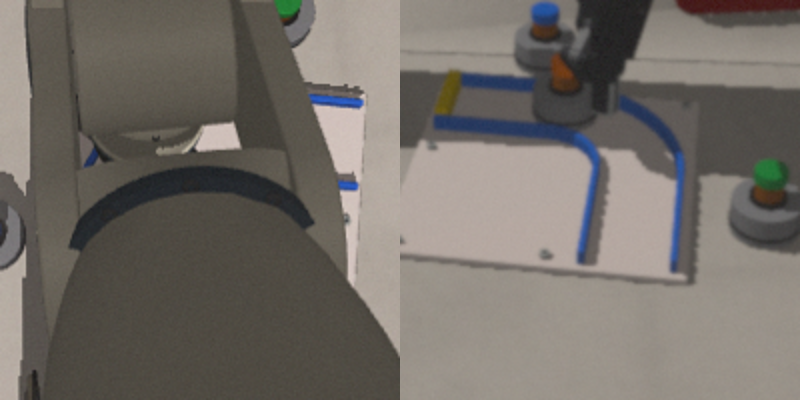

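In the side view the puck is at crop (565,95), upright in the exit of the bend with the finger behind it, and the cap's y_t of ≈ -12 matches the plan. Both spares are where they were. Continuing.

>>> servo_tool(
  motion=[
    [-1,0.002,0,0.005,0,-0.35,0],
    [-1,0.002,0,0.01,0,-0.66,0],
    [-1,0.003,0,0.014,0,-0.97,0],
    [-1,0.003,0,0.019,0,-1.25,0],
    [-1,0.003,0,0.024,0,-1.51,0],
    [-1,0.003,0,0.028,0,-1.73,0],
    [-1,0.002,0,0.033,0,-1.91,0],
    [-1,0.001,0,0.037,0,-2.06,0],
    [-1,0,0,0.042,0,-2.18,0],
    [-1,-0.001,0,0.046,0,-2.26,0],
    [-1,-0.002,0,0.05,0,-2.31,0],
    [-1,-0.004,0,0.055,0,-2.32,0],
  ],
)

```text
clock: 11.22
eef_pos: [578.6, 87.8, -1.0]
tcp_rot: [-1.571, -0.0, 1.48]
contact_force: [-0.0, -0.3, -0.5]
opening: 0.001
```

```bash
python3 plan.py 178 193 6; python3 look.py 0 0 0 c7
```

```text
tcp track 85.45365084808917 1.2315520365749786 -1.0190131371625304 t 11.225 [-0.01752715 -0.32490888 -0.48712356]
-1 -0.0 -0.0 0.002 0 -0.01 0
-1 -0.0 -0.0 0.005 0 -0.01 0
-1 -0.0 -0.0 0.008 0 -0.01 0
-1 -0.0 -0.0 0.011 0 -0.01 0
-1 -0.0 -0.0 0.014 0 -0.01 0
-1 -0.0 -0.0 0.017 0 -0.01 0
cap top [311.7        286.53333333] [306, 285, 12, 4, 30] 90.32175311703071 31.345238499012073
cap side [271.17180617 222.4185022 ] [265, 214, 14, 18, 227] 77.86351156623209 42.27481073563894
green [[760.22759818 -52.92460105]] [395, 153, 15, 16, 181]
blue [[569.0872719  198.71176085]] [243, 266, 8, 17, 100]
```

>>> servo_tool(
  motion=[
    [-1,0,0,0.003,0,0,0],
    [-1,0,0,0.006,0,0,0],
    [-1,0,0,0.009,0,0,0],
    [-1,0,0,0.012,0,0,0],
    [-1,0,0,0.014,0,0,0],
    [-1,0,0,0.015,0,0,0],
    [-1,0,0,0.015,0,0,0],
  ],
)

```text
clock: 12.2
eef_pos: [563.7, 89.1, -1.0]
tcp_rot: [-1.571, 0.0, 1.48]
contact_force: [-0.0, -0.5, 0.3]
opening: 0.001
```

```bash
python3 look.py 0 0 0 c8; python3 plan.py 190 190 1
```

```text
cap top [310.75454545 299.27272727] [303, 295, 17, 9, 110] 89.86075204537717 51.508418614985
cap side [263.38626609 222.01287554] [257, 213, 14, 19, 233] 77.13483685229079 56.19204083033264
green [[760.47945555 -52.86091409]] [395, 153, 15, 16, 170]
blue [[569.01414773 200.52736788]] [243, 267, 6, 16, 66]
tcp track 85.39307778938371 16.101058820355092 -1.0668941846057114 t 12.3 [0.34846681 0.19528829 0.20756741]
-1 -0.0 -0.0 -0.001 0 -0.01 0
```

View pics/c8.png

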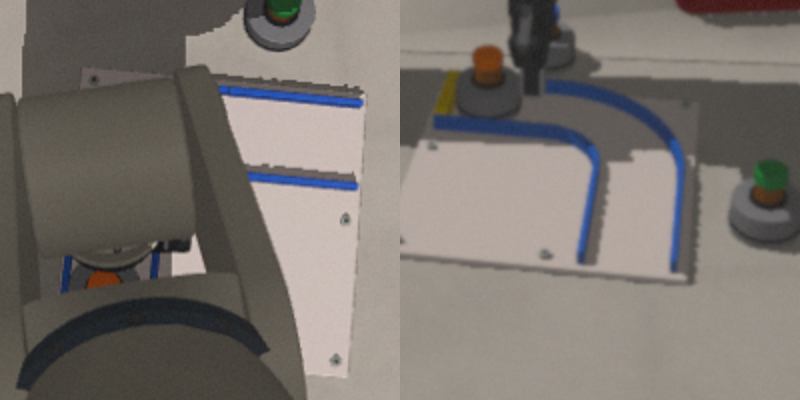

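The carrier is nearly at the yellow stop, with the cap at crop (488,65) in the side view and y_t ≈ 57–59. I'll nudge it 1–3 mm further and watch the force.

>>> servo_tool(
  motion=[
    [-1,0,0,0.001,0,0,0],
    [-1,0,0,0.002,0,0,0],
    [-1,0,0,0.002,0,0,0],
  ],
)

```text
clock: 12.68
eef_pos: [562.5, 89.3, -0.8]
tcp_rot: [-1.572, -0.0, 1.48]
contact_force: [2.2, -0.5, 0.1]
opening: -0.003
```

The 2.2 N reaction is above sliding friction (about 0.7 N at most), so the carrier is on the stop. I back off and then rise.

>>> servo_tool(
  motion=[
    [-1,0,0,-0.01,0,0,0],
    [-1,0,0,-0.03,0,0,0],
    [-1,0,0,-0.045,0,0,0],
    [-1,0,0,-0.045,0,0,0],
    [-1,0,-0.06,-0.045,0,0,0],
    [-1,0,-0.12,-0.045,0,0,0],
    [-1,0,-0.18,-0.045,0,0,0],
    [-1,0,-0.2,-0.045,0,0,0],
    [-1,-0.1,-0.2,-0.12,0,0,0],
    [-1,-0.2,-0.2,-0.15,0,0,0],
    [-1,-0.25,-0.2,-0.15,0,0,0],
    [-1,-0.25,-0.2,-0.15,0,0,0],
  ],
)

```text
clock: 14.18
eef_pos: [683.5, -151.2, 198.6]
tcp_rot: [-1.57, -0.0, 1.481]
contact_force: [1.0, 0.5, 0.8]
opening: 0.006
```

```bash
python3 look.py 0 0 0 c9; python3 -c "
from rig import r;s=r.sense();print(s['eef_pos'],s['clock'],s['contact_force'])"
```

```text
cap top [311.476 304.216] [303, 296, 18, 18, 250] 87.9819094451557 59.13950379309664
cap side [262.70588235 221.80995475] [256, 213, 14, 19, 221] 77.6208218917373 57.50789276953724
green [[761.84655664 -53.09540362]] [394, 152, 17, 16, 187]
blue [[569.04043333 192.03639678]] [243, 266, 17, 17, 226]
[ 683.72524547 -155.55246898  198.27036018] 14.275 [-0.36718787  0.80993916  0.17112773]
```

View pics/c9.png

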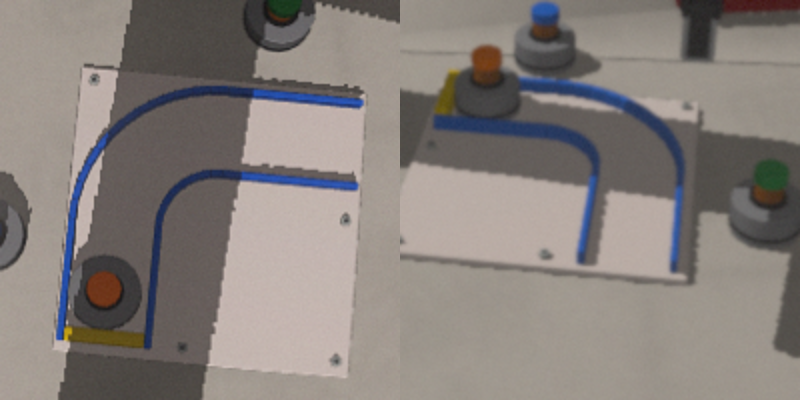

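The carrier stands upright between the rails against the yellow stop, with the cap at (311,304) in the top view, which is (88, 59) in the track frame. The spares are unmoved and the gripper is clear at z 198. Handing in.

```bash
python3 -c "
from rig import r;print(r.sign_off())"
```

```text
the job is handed in; nothing more can be done
None
```

The orange-capped carrier is at the yellow end stop, upright between the rails. I pushed it there with the shut gripper and handed the job in at about 14.3 s; no verdict is reported.

**Final position:** the top view puts the carrier at about (88, 59) mm in the track frame; the seat is (85, 60). The side view gives y ≈ 57.5 but x ≈ 78. I put that x offset down to a wrong height assumed for the partly hidden cap; it is still inside the limits. The 2.2 N reaction at the end of the push agrees with contact on the stop.

**Spares and robot:** both spares measure within 1 mm of where they started. The gripper was clear at z ≈ 198 mm.

**What went differently:**
- **First push too high:** the shut fingertips sat about 22–32 mm higher than the reported tool height. The first 30 mm of the push was therefore against the vial or cap instead of the puck's side. The carrier stayed upright. I backed off, lowered the tool to a reported height of about -1 mm, and pushed on the puck's side from there.
- **Bend condition not measured directly:** the arm hid the cap in the top view through the bend. I judged that stretch from the side view and the tool's position.

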